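Change over the flasks on a three-place reaction hotplate in a fume hood

ROBOT

A 6-joint arm with a two-finger parallel gripper is mounted at the origin on the work surface. World frame = base frame: x ahead of the robot, y to its left, z up, the work surface at z = 0. Lengths are in m, angles in rad, forces in N, time in s.
With the tool pointing down it reaches from about 0.25 to 0.725 m from the base axis. Payload 4 kg.
Tool frame: the origin (TCP) lies on the centre line of the jaws, within the pads' length; the fingertips stand ahead of it and the grasp point (between the pads) lies 3 mm ahead of it (bot.tcp_to_tips is the z of the fingertips in the tool frame, in m); z points along the fingers, y is the line along which they close (so a half turn about z gives the same grasp; the last joint's range is limited). The gripper opens to 85 mm and grips with 20 to 120 N. Pads are 22 mm wide; open, the fingers measure 114 mm over their backs; the gripper's body (76 mm by 85 mm) begins 54 mm behind the grasp point. The pads swing forward as they close: fully open they stand 13 mm farther back than shut.
Start: joints at [-1.331, 0.241, 0.005, 1.335, 0, 1.571], TCP at [0.119, -0.486, 0.253] pointing down, gripper open.
Joint ranges: [-2.72, 2.72], [-1.05, 1.87], [-1.09, 1.28], [-1.99, 2.15], [-1.42, 1.44], [-3.14, 3.14]. Speed limits (rad/s): [2.79, 2.79, 3.14, 3.14, 3.14, 3.14].

INTERFACE

Orientations are given as a unit quaternion [x, y, z, w].
In Python, from workcell import telemetry, camera, camera_params, ticket, boxes_of, cut_out, spot_point, bot gives the robot as it stands.
- The arm moves only by the shell command python3 -m creep 'ROWS'. ROWS is text: rows parted by semicolons, each of 5 numbers parted by spaces: the opening, from 0 (shut) to 1 (fully open), then the shift along the tool's x, y, z in units of 150 mm (1.0 is 150 mm), then the turn about the tool's z in units of 180 degrees (1.0 is 180 degrees). In form: claw x y z turn; .... A call has 1 to 12 rows; each row is the pose to reach, as a shift and turn from the pose commanded when the call began, along the tool's axes at that moment, turning the shorter way round; what a row does not reach only later rows make up. A row lasts 1/8 s, in which the tool goes at most 62.5 mm and 10.7 degrees, less where a joint would pass 70% of its speed; a pose out of reach is approached as far as the arm can. A call with a number of a shift or a turn outside -1 to 1 is refused whole. A call with a gripper value outside its range is refused whole. The fingers move at their own pace and stop on an object; the grip force is fixed at half the most. Time passes only in rows, so rows that repeat a pose let the fingers close. It gives the time, the measured TCP pose, the force, the opening and the grip force at its end, in the units of the state.
- telemetry.get_obs(): the state, without advancing time (a new reading comes with each control period).
- camera(name): name is "scene" or "top" or "wrist"; returns the picture (420x560x3 uint8, red, green, blue); there is no depth.
- camera_params(name): a dict with "camera_matrix" (3x3 intrinsics, pixels), "k1" (the pictures are not rectified: a ray, as slopes to the right and down, at radius r is drawn at 1 + k1 r^2 times it, then the intrinsics apply), "eye" and "attitude" of the camera in the world. Camera axes: x right, y down, z forward; pixel columns grow to the right and rows downward; lengths in m; the calibration is good to about 2 mm. A picture is of the moment at which its call begins: read the wrist's pose just before it. camera_params takes no time and is no camera call; for the wrist camera it gives the pose at the moment of the call.
- ticket.job_done(): hands the job in; it is judged then, once.
Trained networks look in the newest picture that a camera, given by its name, has taken for a name from the list of things; names that differ only in an ending like _2 or _b are one class to them, and where a whole thing is asked for, a point or a joint stands for the part that bears it (a point fixed in the world has none). Each returns a list of dicts, best first, with "conf" (0 to 1); they miss things now and then, are a little off and sometimes report something else, mostly with a low value. They report only what shows in the picture. A call takes as long as a camera call. They do not tell look-alikes from the thing itself.
- boxes_of(thing, camera): "at" ([x, y, z] in m, in world coordinates, good to about 4 mm: the middle of the surface that is visible of it).
- cut_out(thing, camera): "pixels" (420x560 bool, what is visible of it).
- spot_point(thing, camera): "at" ([x, y, z] in m, in world coordinates, good to about 4 mm: a listed point, or the origin of a listed thing).
The state is a dict: "clock": time; "joint_pos": joint angles; "joint_vel": joint speeds; "tau": joint torques, N m; "eef_pos": TCP position; "tool_rot": TCP orientation; "ft_force": force on the tool from outside, world axes, zero at the start; "ft_torque": the same for the moment, N m; "grip_width": finger opening in m; "grasp_force": force on a finger pad.
Only numpy, scipy, OpenCV 4.12 (cv2) and the standard library are available. Lean on these libraries where they do the work, as an engineer would, in place of code of your own. Each camera call takes 0.05 s, during which the arm holds its last target. There are 200 camera calls.

TASK

The reaction in the flask with the red stopper, which sits in one of the heating blocks, is finished: move that flask to the empty cork ring. Load the three brown flasks with white stoppers from their cork rings into the heating blocks, each into the block whose well fits its bulb. Set every flask down gently without dropping it, leave it fully seated and upright, and do not shift the clear conical flask or the white jar that stand among them.

Things in the scene. Friction and masses are not known exactly. Their poses are not given: they have to be found in the camera images.
- flask_done: amber (brown) glass round-bottom flask, 130 g, weighted low: ball-shaped bulb 64 mm across; plain straight neck 28 mm across from the bulb to 104 mm above the origin, then a fixed red stopper 27 mm across, top at 118 mm. Origin: bottom of the bulb; z up the neck. Starts upright, seated in the well of block_100, where flask_100 belongs.
- flask_250: amber (brown) glass round-bottom flask, 200 g, weighted low: ball-shaped bulb 85 mm across; plain straight neck 28 mm across from the bulb to 125 mm above the origin, then a fixed white stopper 27 mm across, top at 139 mm. Origin: bottom of the bulb; z up the neck. Starts upright on a loose cork ring 104 mm across, 28 mm high; origin about 15 mm above the table.
- flask_100: amber (brown) glass round-bottom flask, 130 g, weighted low: ball-shaped bulb 64 mm across; plain straight neck 28 mm across from the bulb to 104 mm above the origin, then a fixed white stopper 27 mm across, top at 118 mm. Origin: bottom of the bulb; z up the neck. Starts upright on a loose cork ring 80 mm across, 24 mm high; origin about 15 mm above the table.
- flask_50: amber (brown) glass round-bottom flask, 90 g, weighted low: ball-shaped bulb 51 mm across; plain straight neck 28 mm across from the bulb to 91 mm above the origin, then a fixed white stopper 27 mm across, top at 105 mm. Origin: bottom of the bulb; z up the neck. Starts upright on a loose cork ring 68 mm across, 22 mm high; origin about 15 mm above the table.
- block_250: aluminium heating block, 108 mm across, 35 mm high, fixed in the row of three on the white hotplate (plate top 63 mm above the table), in any order. Dark round-bottomed well, 76 mm wide at the mouth, 23 mm deep, fits the 85 mm bulb; seated, that flask's origin is on the axis 12 mm above the block's origin. Origin: centre of underside; z up.
- block_100: aluminium heating block, 88 mm across, 30 mm high, fixed in the row of three on the white hotplate (plate top 63 mm above the table), in any order. Dark round-bottomed well, 57 mm wide at the mouth, 18 mm deep, fits the 64 mm bulb; seated, that flask's origin is on the axis 12 mm above the block's origin. Origin: centre of underside; z up. At the start flask_done sits in it.
- block_50: aluminium heating block, 76 mm across, 26 mm high, fixed in the row of three on the white hotplate (plate top 63 mm above the table), in any order. Dark round-bottomed well, 46 mm wide at the mouth, 14 mm deep, fits the 51 mm bulb; seated, that flask's origin is on the axis 12 mm above the block's origin. Origin: centre of underside; z up.
- ring_free: the one cork ring with no flask on it at the start: a loose ring 80 mm in diameter, 24 mm high, with a hole 44 mm across, lying flat on the table, 60 g. A flask with a 64 mm bulb sits on its hole with the flask's origin about 15 mm above the ring's origin. Origin: centre of the underside; z up.
- conical: bystander, not to be shifted: a loose clear-glass conical flask, 84 mm across the foot and 136 mm high to the top of its blue stopper. Origin: centre of the underside; z up.
- jar: bystander, not to be shifted: a loose white plastic jar with a blue lid, 68 mm in diameter and 88 mm high. Origin: centre of the underside; z up.
There are look-alikes about, which are no part of the job. Leave any green or yellow look-alike of the flask_50 alone.

How it is judged:
By the outcome, as a careful person would: the job done as asked, in the order asked, and still so for the second after the job is handed in, with the robot touching nothing.
It also fails if it takes over 120 s, if anything falls off the work surface, if the arm or the gripper's body presses on something with over 40 N, if the wrist force passes 120 N, or if a joint passes its speed limit or range.

## Working session

There is one attempt and no reset: what is moved stays moved. The work goes in short steps, Python scripts to look and compute and a shell command to move; the robot and the scene stay as the last step left them, time stands still between calls to the robot, and variables do not carry over. Pictures are saved under pics/ and viewed, at most 14 in all, crops included, and the job is handed in when it is done.

```bash
ls; mkdir -p pics; python3 - <<'E'
from workcell import telemetry, camera, camera_params, spot_point, boxes_of, bot
import cv2, numpy as np
o=telemetry.get_obs(); print(o['clock'],o['eef_pos'],o['tool_rot'],o['grip_width'],bot.tcp_to_tips)
for c in ['scene','top']:
    cv2.imwrite(f'pics/{c}0.png',camera(c)[:,:,::-1]); p=camera_params(c); print(c,p)
    for t in ['flask_done','flask_250','flask_100','flask_50','block_250','block_100','block_50','ring_free','conical','jar']:
        print(t,[(np.round(d['at'],3).tolist(),round(d['conf'],2)) for d in spot_point(t,c)])
E
```

```text
pics
0.0 [ 0.11862319 -0.48511976  0.25240857] [ 9.92819251e-01  1.19619616e-01 -1.32527328e-04 -1.03219223e-03] 0.08565564545414399 0.022
scene {'camera_matrix': array([[473.22419354,   0.        , 270.93551159],
       [  0.        , 473.22419354, 202.8185733 ],
       [  0.        ,   0.        ,   1.        ]]), 'k1': 0.04549736734010476, 'eye': array([ 1.37020492, -0.00991929,  1.10695405]), 'attitude': array([ 0.66304411,  0.66398424, -0.24474938, -0.24412125])}
flask_done []
flask_250 [([0.302, -0.199, 0.0], 0.82), ([0.337, -0.096, 0.003], 0.78), ([0.54, 0.424, 0.015], 0.67), ([0.609, -0.281, -0.004], 0.66), ([0.449, -0.242, 0.012], 0.65), ([0.456, -0.078, 0.02], 0.62), ([0.341, -0.016, -0.005], 0.53), ([0.67, -0.141, 0.064], 0.28)]
flask_100 [([0.302, -0.199, 0.0], 0.82), ([0.337, -0.096, 0.003], 0.78), ([0.54, 0.424, 0.015], 0.67), ([0.609, -0.281, -0.004], 0.66), ([0.449, -0.242, 0.012], 0.65), ([0.456, -0.078, 0.02], 0.62), ([0.341, -0.016, -0.005], 0.53), ([0.67, -0.141, 0.064], 0.28)]
flask_50 [([0.302, -0.199, 0.0], 0.82), ([0.337, -0.096, 0.003], 0.78), ([0.54, 0.424, 
[... 1434 characters left out ...]
.006], 0.69), ([0.46, -0.081, 0.021], 0.52)]
flask_50 [([0.539, 0.424, 0.014], 0.96), ([0.34, -0.095, -0.001], 0.86), ([0.45, -0.247, 0.014], 0.82), ([0.346, -0.014, -0.002], 0.81), ([0.302, -0.2, 0.001], 0.78), ([0.608, -0.286, -0.006], 0.69), ([0.46, -0.081, 0.021], 0.52)]
block_250 [([0.667, -0.135, 0.064], 0.72), ([0.665, 0.0, 0.059], 0.72), ([0.659, 0.131, 0.066], 0.6)]
block_100 [([0.667, -0.135, 0.064], 0.72), ([0.665, 0.0, 0.059], 0.72), ([0.659, 0.131, 0.066], 0.6)]
block_50 [([0.667, -0.135, 0.064], 0.72), ([0.665, 0.0, 0.059], 0.72), ([0.659, 0.131, 0.066], 0.6)]
ring_free [([0.449, 0.273, -0.003], 0.88)]
conical [([0.452, 0.068, -0.003], 0.6)]
jar [([0.566, -0.413, 0.001], 0.74)]
```

View pics/scene0.png

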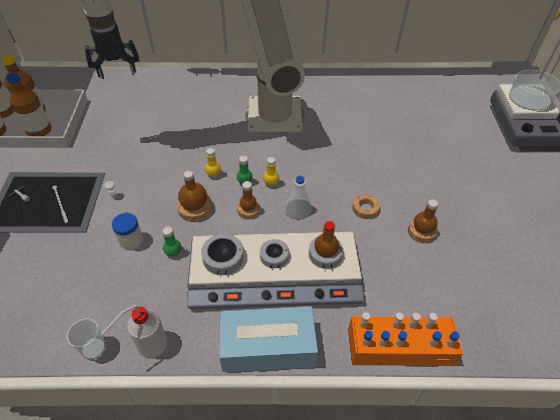

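View pics/top0.png

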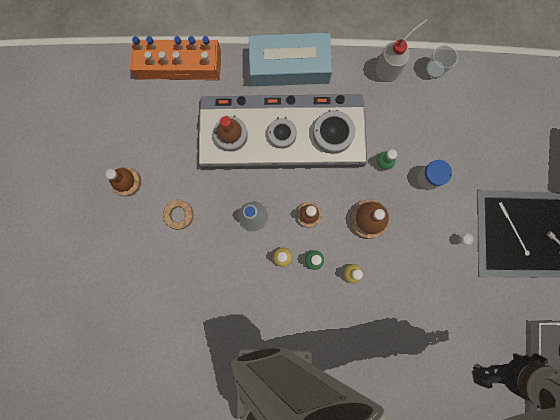

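The scene view shows the red-stopper flask in the hotplate's block at about (327,240). The white-stoppered brown flasks are at (192,195), (247,200) and (427,220), and the free ring is at (366,206). The top view agrees. The green and yellow look-alikes at (388,158), (314,260), (283,257) and (353,273) are to be left alone.

Next I turn the jaws to close along world x, then bring the wrist camera over the hotplate.

```bash
cat > lib.py <<'E'
import numpy as np, cv2
from scipy.spatial.transform import Rotation as R
from scipy.optimize import least_squares
from workcell import telemetry, camera, camera_params, spot_point, boxes_of, cut_out
def proj(p,P):
    q=R.from_quat(p['attitude']).inv().apply(np.atleast_2d(P)-p['eye']); s=q[:,:2]/q[:,2:]
    s=s*(1+p['k1']*(s**2).sum(1,keepdims=True)); K=p['camera_matrix']
    return s*[K[0,0],K[1,1]]+K[:2,2]
def ray(p,uv):
    K=p['camera_matrix']; d=(np.array(uv,float)-K[:2,2])/[K[0,0],K[1,1]]; s=d.copy()
    for _ in range(20): s=d/(1+p['k1']*(s@s))
    return R.from_quat(p['attitude']).apply([*s,1])
def at_z(p,uv,z):
    r=ray(p,uv); return p['eye']+r*(z-p['eye'][2])/r[2]
def tri(obs):   # [(params,uv),...]
    f=lambda P: np.concatenate([proj(p,P)[0]-uv for p,uv in obs])
    s=least_squares(f,[.5,0,.1]); return s.x, np.abs(s.fun).max()
def shot(name,fn=None):
    p=camera_params(name); im=camera(name)
    if fn: cv2.imwrite('pics/'+fn+'.png',im[:,:,::-1])
    return p,im
def state():
    o=telemetry.get_obs(); print('t',round(o['clock'],2),'tcp',np.round(o['eef_pos'],4),'R',np.round(R.from_quat(o['tool_rot']).as_matrix()[:,:2].T,3).tolist(),'F',np.round(o['ft_force'],1),'w',round(o['grip_width'],4),'g',round(o['grasp_force'],1),'q',np.round(o['joint_pos'],2)); return o
E
python3 -m creep '1 .3 -.3 -.3 -.06; 1 .6 -.6 -.6 -.12; 1 .97 -.97 -.7 -.18; 1 .97 -.97 -.7 -.24; 1 .97 -.97 -.7 -.3; 1 .97 -.97 -.7 -.36; 1 .97 -.97 -.7 -.424; 1 .97 -.97 -.7 -.424'
python3 -m creep '1 .4 .4 0 0; 1 .8 .8 0 0; 1 1 1 0 0'
python3 -m creep '1 .3 .4 0 0; 1 .6 .8 0 0; 1 .6 1 0 0; 1 .6 1 0 0; 1 .6 1 0 0'
python3 -c "
from lib import *
state(); p,im=shot('wrist','w1'); print(p)"
```

```text
clock: 2.1
eef_pos: [0.2256, -0.3097, 0.3584]
tool_rot: [0.707, 0.707, -0.0, 0.0]
ft_force: [-0.4, -0.4, -0.1]
grip_width: 0.0856
grasp_force: 0.0
clock: 2.48
eef_pos: [0.359, -0.1761, 0.3585]
tool_rot: [0.708, 0.706, 0.0, 0.0]
ft_force: [0.9, -1.0, -0.5]
grip_width: 0.0852
grasp_force: 0.0
clock: 3.1
eef_pos: [0.5075, -0.087, 0.3578]
tool_rot: [0.707, 0.707, -0.001, -0.001]
ft_force: [-0.1, 0.0, -1.0]
grip_width: 0.0852
grasp_force: 0.0
t 3.1 tcp [ 0.5075 -0.087   0.3578] R [[0.0, 1.0, 0.0], [1.0, -0.0, -0.002]] F [-0.1  0.  -1. ] w 0.0852 g 0.0 q [-0.17  0.26  0.29  1.61 -0.    1.4 ]
{'camera_matrix': array([[323.84663097,   0.        , 282.82664133],
       [  0.        , 323.84663097, 207.75439918],
       [  0.        ,   0.        ,   1.        ]]), 'k1': -0.062459090977147136, 'eye': array([ 0.50731583, -0.01368486,  0.47781692]), 'attitude': array([ 9.89646546e-01,  2.36935292e-04, -7.64513098e-04,  1.43523772e-01])}
```

View pics/w1.png

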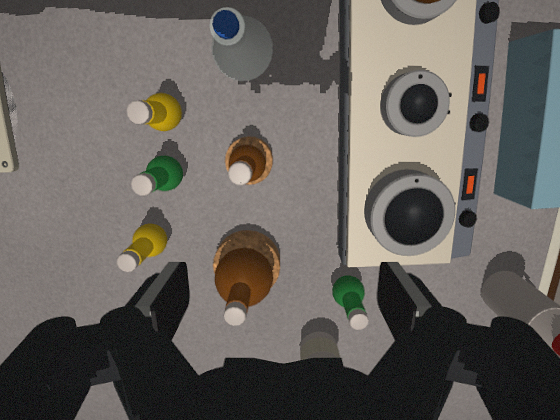

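The wrist view shows the 250 block's well at (413,216), the 50 block's at (417,103), the white stoppers of flask_250 at (235,315) and flask_50 at (241,174), and part of the red-stopper flask's block at the top. I'll take a second view further left and triangulate.

```bash
cat >> lib.py <<'E'
import pickle
def hullmask(p,P):
    m=np.zeros((420*4,560*4),np.uint8); cv2.fillConvexPoly(m,cv2.convexHull(((proj(p,P)+.5)*4).astype(np.int32)),1); return m
def cyl(c,r,z0,z1):
    a=np.linspace(0,2*np.pi,60); o=np.c_[r*np.cos(a),r*np.sin(a)]
    return np.vstack([np.c_[c[0]+o,c[1]*0+0*a] if 0 else np.c_[c[0]+o[:,0],c[1]+o[:,1],0*a+z] for z in (z0,z1)])
def hullcent(p,P):
    M=cv2.moments(cv2.convexHull(proj(p,P).astype(np.float32))); return np.array([M['m10'],M['m01']])/M['m00']
def blob(mask,uv,rad=14):
    n,l,s,c=cv2.connectedComponentsWithStats(mask.astype(np.uint8)); best=None
    for i in range(1,n):
        d=np.hypot(*(c[i]-uv))
        if s[i,4]>25 and d<rad and (best is None or d<best[0]): best=(d,c[i],s[i,4])
    return best
def white(im):
    h=cv2.cvtColor(im,cv2.COLOR_RGB2HSV); return (h[:,:,2]>150)&(h[:,:,1]<50)
def red(im):
    h=cv2.cvtColor(im,cv2.COLOR_RGB2HSV); return ((h[:,:,0]<5)|(h[:,:,0]>174))&(h[:,:,1]>170)&(h[:,:,2]>90)
def dark(im): return im.max(2)<65
def fit(views,maskf,g,shape,rad=14):
    """g: guess [x,y,z]; shape(P)->points; matches blob and model centroids"""
    ob=[]
    for n,p,im in views:
        uv=hullcent(p,shape(g))
        if not(5<uv[0]<555 and 5<uv[1]<415): continue
        b=blob(maskf(im),uv,rad)
        A=cv2.contourArea(cv2.convexHull(proj(p,shape(g)).astype(np.float32)))
        if b and .6<b[2]/A<1.5: ob.append((p,b[1],n))
    if len(ob)<2: return None,[o[2] for o in ob],9
    s=least_squares(lambda P:np.concatenate([hullcent(p,shape(P))-uv for p,uv,_ in ob]),g,loss='soft_l1',x_scale=.01,diff_step=1e-3)
    return s.x,[o[2] for o in ob],np.abs(s.fun).max()
stop=lambda P: cyl(P[:2],.0135,P[2]-.014,P[2])      # P = stopper top centre
mouth=lambda r:(lambda P: cyl(P[:2],r,P[2]-1e-4,P[2]))
E
python3 -c "
from lib import *
pickle.dump([('w1',*shot('wrist')),('scene',*shot('scene')),('top',*shot('top'))],open('v1.pkl','wb'))"
python3 -m creep '1 .4 0 0 0; 1 .8 0 0 0; 1 1 0 0 0; 1 1 0 0 0; 1 1 0 0 0'
cat > meas.py <<'E'
from lib import *
v=pickle.load(open('v1.pkl','rb'))+pickle.load(open('v2.pkl','rb'))
for n,m,g,sh in [('250',white,[.45,-.245,.154],stop),('100',white,[.54,.424,.133],stop),('50',white,[.459,-.081,.12],stop),('done',red,[.66,.13,.193],stop),
  ('b250',dark,[.668,-.138,.098],mouth(.038)),('b50',dark,[.665,-.002,.089],mouth(.023))]:
    P,o,e=fit(v,m,g,sh); print(n,None if P is None else np.round(P,4),o,round(e,1))
E
python3 -c "
from lib import *
state(); pickle.dump([('w2',*shot('wrist','w2'))],open('v2.pkl','wb'))"; python3 meas.py
```

```text
clock: 3.92
eef_pos: [0.5074, 0.0622, 0.3588]
tool_rot: [0.707, 0.707, 0.0, 0.0]
ft_force: [0.0, -0.4, 0.4]
grip_width: 0.0856
grasp_force: 0.0
t 3.92 tcp [0.5074 0.0622 0.3588] R [[0.0, 1.0, -0.0], [1.0, -0.0, 0.001]] F [ 0.  -0.4  0.4] w 0.0856 g 0.0 q [ 0.12  0.25  0.28  1.61 -0.    1.69]
250 [ 0.4504 -0.2395  0.165 ] ['w1', 'scene', 'top'] 1.8
100 [0.5376 0.424  0.1401] ['scene', 'top'] 0.2
50 [ 0.4579 -0.0801  0.1256] ['w1', 'w2'] 0.0
done [0.6599 0.1318 0.194 ] ['scene', 'w2'] 0.3
b250 [ 0.6694 -0.138   0.0986] ['w1', 'scene'] 0.3
b50 [ 0.6644 -0.0029  0.0896] ['w1', 'scene', 'top', 'w2'] 0.5
```

View pics/w2.png

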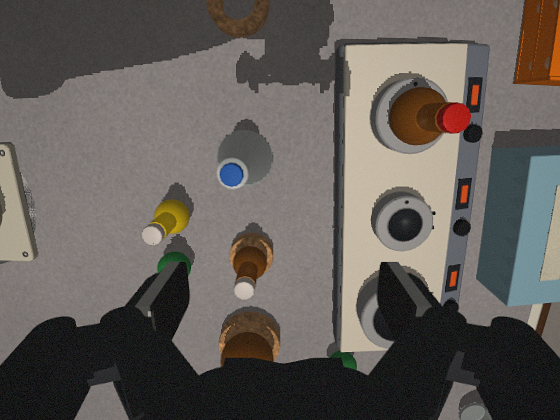

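The second wrist view shows the red stopper at (453,118), the 50 block's well at (404,224) and the edge of the free ring at (239,10). The block heights I measured (98.6 and 89.6 mm) match the text. Next I go over the red-stopper flask.

```bash
python3 -m creep '1 .2 .4 0 0; 1 .464 .8 0 0; 1 .464 1 .3 0; 1 .464 1 .6 0; 1 .464 1 .7 0; 1 .464 1 .7 0; 1 .464 1 .7 0'
python3 -c "
from lib import *
state(); p,im=shot('wrist','w3'); pickle.dump([('w3',p,im)],open('v3.pkl','wb'))
v=sum([pickle.load(open(f'v{i}.pkl','rb')) for i in (1,2,3)],[])
print(fit(v,red,[.66,.131,.193],stop))
for t in ['block_100','flask_done']: print([np.round(d['at'],4) for d in spot_point(t,'wrist')])"
```

```text
clock: 4.85
eef_pos: [0.6583, 0.1318, 0.255]
tool_rot: [0.707, 0.707, 0.001, 0.001]
ft_force: [-0.3, -0.8, 0.1]
grip_width: 0.0854
grasp_force: 0.0
t 4.85 tcp [0.6583 0.1318 0.255 ] R [[0.001, 1.0, 0.0], [1.0, -0.001, 0.002]] F [-0.3 -0.8  0.1] w 0.0854 g 0.0 q [ 0.2   0.6   0.56  1.52 -0.    1.77]
(array([0.65945394, 0.13191987, 0.19445988]), ['scene', 'w2', 'w3'], np.float64(0.34785411534181776))
[array([ 0.6613, -0.0024,  0.0642])]
[array([0.6544, 0.1345, 0.0749])]
```

View pics/w3.png

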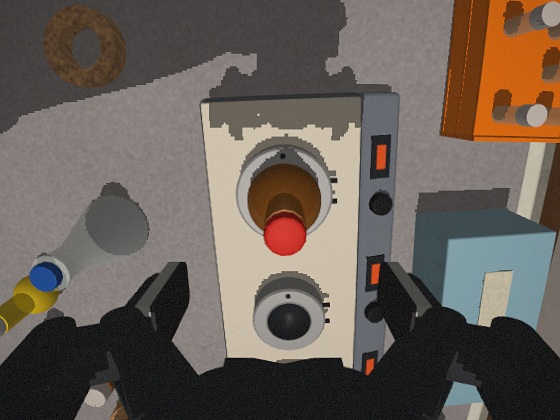

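The view shows the red stopper at (285,235), centred between the jaws, and the free ring at (84,47). I descend, grip the neck and lift.

```bash
python3 -m creep '1 0 .008 .2 0; 1 0 .008 .4 0; 1 0 .008 .55 0; 1 0 .008 .613 0; 1 0 .008 .613 0; .2 0 .008 .613 0; 0 0 .008 .613 0; 0 0 .008 .613 0; 0 0 .008 .613 0;0 0 .008 .613 0;0 0 .008 .613 0' && python3 -m creep '0 0 0 0 0;0 0 0 -.03 0;0 0 0 -.1 0; 0 0 0 -.4 0; 0 0 0 -.7 0; 0 0 0 -.7 0'
cat > ring.py <<'E'
from lib import *
v=[('w3',)]
ob=[]
for n in ['scene','top','wrist']:
    p,im=shot(n,'r_'+n)
    for d in cut_out('ring_free',n)[:1]:
        m=d['pixels'].astype(np.uint8); h=cv2.convexHull(np.argwhere(m)[:,::-1].astype(np.float32)); M=cv2.moments(h)
        ob.append((p,np.array([M['m10'],M['m01']])/M['m00'])); print(n,d['conf'],m.sum(),ob[-1][1])
sh=lambda P: cyl(P[:2],.040,P[2]-.012,P[2]+.012)
s=least_squares(lambda P:np.concatenate([hullcent(p,sh(P))-uv for p,uv in ob]),[.449,.273,.012],x_scale=.01,diff_step=1e-3)
print('ring mid',np.round(s.x,4),np.round(s.fun,2))
s=least_squares(lambda P:np.concatenate([hullcent(p,sh([*P,.012]))-uv for p,uv in ob]),[.449,.273],x_scale=.01,diff_step=1e-3)
print('ring mid z fixed',np.round(s.x,4),np.round(s.fun,2))
print([np.round(d['at'],4) for n in ['scene','top','wrist'] for d in spot_point('ring_free',n)])
state()
E
python3 ring.py; python3 -c "
from lib import *
v=[('w4',*shot('wrist','w4'))]
b=blob(dark(v[0][2]),hullcent(v[0][1],mouth(.0285)([.6595,.1319,.093])),20); print(b, hullcent(v[0][1],mouth(.0285)([.6595,.1319,.093])))"
```

```text
clock: 6.38
eef_pos: [0.6592, 0.1329, 0.1621]
tool_rot: [0.707, 0.707, 0.001, 0.0]
ft_force: [0.3, -1.0, 4.2]
grip_width: 0.0271
grasp_force: 58.7
clock: 7.12
eef_pos: [0.6608, 0.1332, 0.2719]
tool_rot: [0.707, 0.707, 0.004, 0.003]
ft_force: [0.7, -0.8, -0.5]
grip_width: 0.0266
grasp_force: 59.4
scene 0.87 520 [366.01189358 205.88200313]
wrist 0.84 4100 [91.38194939 48.72754684]
ring mid [0.4531 0.2728 0.0181] [-0.23 -0.04  0.02 -0.08]
ring mid z fixed [0.4495 0.274 ] [-0.3   0.36 -0.09 -0.09]
[array([ 0.4478,  0.2713, -0.0031]), array([0.5368, 0.4229, 0.0146]), array([ 0.4582, -0.0836,  0.0155]), array([0.4486, 0.272 , 0.0017]), array([ 0.453 ,  0.271 , -0.0013])]
t 7.58 tcp [0.6584 0.1328 0.2651] R [[-0.001, 1.0, -0.0], [1.0, 0.001, -0.002]] F [ 0.8 -0.6 -0.4] w 0.0268 g 59.4 q [ 0.2   0.61  0.59  1.56 -0.    1.77]
(np.float64(13.861842314977677), array([284.87828162, 180.23468576]), np.int32(1257)) [284.72800642 194.09571349]
```

View pics/w4.png

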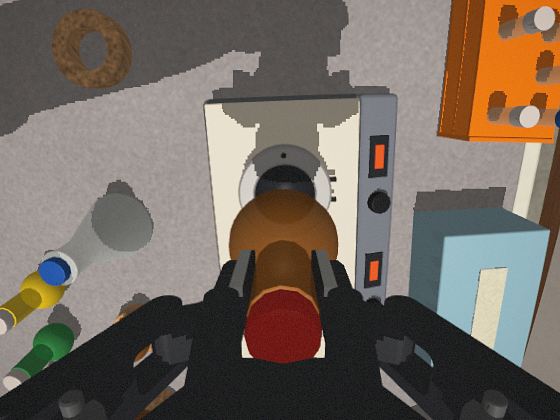

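The flask hangs straight in the jaws with the stopper at (285,325), above the vacated well at (285,185). I go to short of the ring for a closer look.

```bash
python3 -m creep '0 .1 -.3 0 0; 0 .2 -.6 0 0; 0 .3 -1 0 0;0 .3 -1 0 0' && python3 -m creep '0 .05 -.2 0 0; 0 .1 -.387 0 0; 0 .1 -.387 0 0; 0 .1 -.387 0 0; 0 .1 -.387 0 0'; python3 ring.py
```

```text
clock: 8.12
eef_pos: [0.5031, 0.1777, 0.2653]
tool_rot: [0.706, 0.709, -0.003, -0.002]
ft_force: [0.5, 0.1, -1.5]
grip_width: 0.0266
grasp_force: 59.8
clock: 8.75
eef_pos: [0.4518, 0.1925, 0.2664]
tool_rot: [0.707, 0.707, 0.0, 0.0]
ft_force: [0.5, 0.3, -1.7]
grip_width: 0.0268
grasp_force: 59.9
scene 0.61 500 [365.60634621 206.02073516]
wrist 0.75 3258 [281.2509741  103.17827947]
ring mid [0.449  0.2741 0.0123] [ 0.15  0.03 -0.01  0.05]
ring mid z fixed [0.449  0.2741] [ 0.14  0.09 -0.03  0.05]
[array([ 0.45  ,  0.2706, -0.0043]), array([ 0.4565, -0.0816,  0.0199])]
t 9.2 tcp [0.4508 0.1926 0.2663] R [[-0.001, 1.0, -0.0], [1.0, 0.001, -0.0]] F [ 0.8 -0.3 -0.5] w 0.0265 g 59.9 q [0.4  0.22 0.01 1.36 0.   1.97]
```

View pics/r_wrist.png

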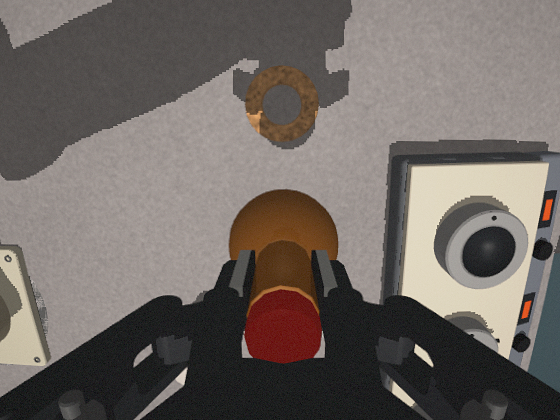

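The ring is at (281,103), which measures (0.449, 0.274) with its mid-height at 12 mm. I go over it and lower slowly.

```bash
python3 -m creep '0 .3 -.012 0 0; 0 .547 -.012 .2 0; 0 .547 -.012 .5 0; 0 .547 -.012 .8 0; 0 .547 -.012 .9 0; 0 .547 -.012 .95 0; 0 .547 -.012 1 0; 0 .547 -.012 1 0' && python3 -m creep '0 0 0 .03 0;0 0 0 .05 0;0 0 0 .06 0; 0 0 0 .07 0;0 0 0 .07 0'; python3 -c "
from lib import *
state()"
```

```text
clock: 10.2
eef_pos: [0.4494, 0.2749, 0.1171]
tool_rot: [0.707, 0.707, 0.001, 0.0]
ft_force: [-0.5, -0.0, -1.1]
grip_width: 0.0267
grasp_force: 59.9
clock: 10.82
eef_pos: [0.4488, 0.2746, 0.1058]
tool_rot: [0.707, 0.707, -0.0, -0.0]
ft_force: [0.6, 0.1, -0.8]
grip_width: 0.0263
grasp_force: 59.9
t 10.82 tcp [0.4488 0.2746 0.1058] R [[-0.001, 1.0, -0.0], [1.0, 0.001, -0.0]] F [ 0.6  0.1 -0.8] w 0.0263 g 59.9 q [ 0.55  0.4  -0.17  1.    0.    2.12]
```

```bash
python3 -m creep '0 0 0 .007 0;0 0 0 .014 0;0 0 0 .014 0' && python3 -m creep '0 0 0 .007 0;0 0 0 .01 0;0 0 0 .01 0'
```

```text
clock: 11.2
eef_pos: [0.4488, 0.2746, 0.1036]
tool_rot: [0.707, 0.707, -0.0, -0.0]
ft_force: [0.2, 0.1, -1.3]
grip_width: 0.0266
grasp_force: 59.9
clock: 11.58
eef_pos: [0.4491, 0.2748, 0.1025]
tool_rot: [0.707, 0.707, 0.0, 0.0]
ft_force: [0.7, -0.4, 0.6]
grip_width: 0.0265
grasp_force: 59.9
```

```bash
python3 -m creep '0 0 0 .007 0;0 0 0 .007 0' && python3 -m creep '0 0 0 .007 0;0 0 0 .007 0'
```

```text
clock: 11.82
eef_pos: [0.4493, 0.2749, 0.1021]
tool_rot: [0.707, 0.707, 0.001, 0.0]
ft_force: [-0.6, -1.4, 4.9]
grip_width: 0.027
grasp_force: 60.8
clock: 12.08
eef_pos: [0.4494, 0.275, 0.1019]
tool_rot: [0.707, 0.707, 0.001, 0.0]
ft_force: [-1.6, -1.5, 10.1]
grip_width: 0.0269
grasp_force: 61.3
```

Contact is at about TCP z 0.102, so the flask is seated. I release, rise, and go for flask_100.

```bash
python3 -m creep '.45 0 0 0 0;.45 0 0 0 0;.8 0 0 0 0;.8 0 0 0 0;.8 0 0 -.2 0;.8 0 0 -.5 0;.8 0 0 -.9 0;.8 0 0 -1 0;.8 0 0 -1 0' && python3 -m creep '.8 .1 .2 0 0; .8 .3 .4 0 0;.8 .4 .59 0 0;.8 .4 .59 0 0;.8 .4 .59 0 0'; python3 -c "
from lib import *
state(); pickle.dump([('w5',*shot('wrist','w5')),('scene5',*shot('scene')),('top5',*shot('top'))],open('v5.pkl','wb'))
v=pickle.load(open('v5.pkl','rb')); print(fit(v,white,[.5376,.424,.133],stop,20))
for n,p,im in v:
  print(n,hullcent(p,stop([.5376,.424,.133])),blob(white(im),hullcent(p,stop([.5376,.424,.133])),25))
print(fit(v,red,[.449,.274,.133],stop,20))
print(fit(pickle.load(open('v1.pkl','rb'))+v,white,[.5376,.424,.133],stop,20))
"
```

```text
clock: 13.2
eef_pos: [0.4494, 0.275, 0.251]
tool_rot: [0.707, 0.707, 0.001, 0.0]
ft_force: [-0.4, -0.2, -0.6]
grip_width: 0.0684
grasp_force: 0.0
clock: 13.82
eef_pos: [0.5362, 0.334, 0.2476]
tool_rot: [0.707, 0.707, -0.002, -0.001]
ft_force: [-0.8, -0.9, -0.5]
grip_width: 0.0684
grasp_force: 0.0
t 13.82 tcp [0.5362 0.334  0.2476] R [[-0.001, 1.0, -0.003], [1.0, 0.001, -0.004]] F [-0.8 -0.9 -0.5] w 0.0684 g 0.0 q [0.56 0.52 0.4  1.46 0.   2.13]
(None, [], 9)
w5 [286.28745723  86.63738914] None
scene5 [432.06546509 204.00310329] (np.float64(12.922123746711828), array([442.84375, 196.875  ]), np.int32(32))
top5 [111.40030717 174.06981902] None
(None, ['scene5'], 9)
(array([0.5375964 , 0.42403725, 0.14007051]), ['scene', 'top'], np.float64(0.18019452760080412))
```

View pics/w5.png

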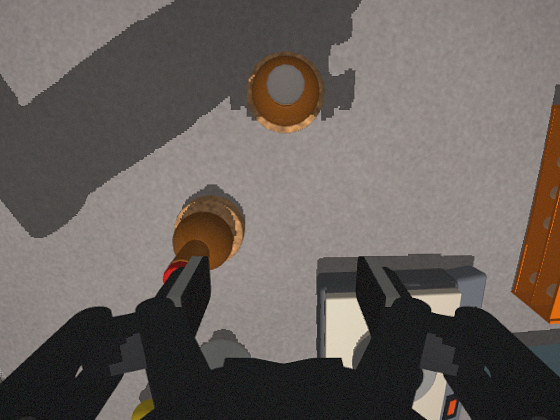

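flask_100's stopper, in shadow, is at (286,85), and the red-stopper flask sits in its ring at (208,235). I re-measure the shaded stopper.

```bash
python3 -c "
from lib import *
v=pickle.load(open('v5.pkl','rb')); n,p,im=v[0]
print(im[86,286],im[60,286],im[105,286])
m=cv2.cvtColor(im,cv2.COLOR_RGB2HSV)[:,:,1]<70
b=blob(m,[286,86],10);print(b,hullcent(p,stop([.5376,.424,.133])))
o=[(p,b[1],'w5')]
s=least_squares(lambda P:hullcent(p,stop([*P,.133]))-b[1],[.5376,.424],x_scale=.01,diff_step=1e-3);print(s.x)
for d in spot_point('flask_100','wrist')+spot_point('ring_free','wrist'): print(np.round(d['at'],4),d['conf'])
"
```

```text
[114 109 101] [89 53 26] [90 55 23]
(np.float64(2.2268421732856463), array([285.08632479,  83.96923077]), np.int32(1170)) [286.28745723  86.63738914]
[0.53677003 0.42577687]
[0.539  0.4213 0.0156] 0.91
[ 0.34   -0.0101 -0.0008] 0.64
[4.516e-01 2.728e-01 4.000e-04] 0.71
```

```bash
python3 -m creep '.8 .3 .007 0 0; .8 .607 .007 .2 0; .8 .607 .007 .4 0; .8 .607 .007 .4 0; .8 .607 .007 .4 0'
```

```text
clock: 14.7
eef_pos: [0.5387, 0.4256, 0.1918]
tool_rot: [0.707, 0.707, 0.001, 0.0]
ft_force: [0.6, -0.4, 0.3]
grip_width: 0.0683
grasp_force: 0.0
```

```bash
python3 -m creep '.8 0 -.01 .3 0; .8 0 -.01 .5 0; .8 0 -.01 .6 0; .8 0 -.01 .6 0; 0 0 -.01 .6 0; 0 0 -.01 .6 0; 0 0 -.01 .6 0; 0 0 -.01 .6 0; 0 0 -.01 .6 0; 0 0 -.01 .6 0' && python3 -m creep '0 0 0 -.03 0;0 0 0 -.1 0; 0 0 0 -.4 0; 0 0 0 -.8 0; 0 0 0 -1 0;0 0 0 -1 0' && python3 -m creep '0 -.2 .1 -.1 0; 0 -.5 .2 -.1 0; 0 -.8 .3 -.1 0; 0 -1 .35 -.1 0;0 -1 .35 -.1 0;0 -1 .35 -.1 0'
```

```text
clock: 15.95
eef_pos: [0.5375, 0.4265, 0.1019]
tool_rot: [0.707, 0.707, 0.002, 0.0]
ft_force: [0.3, -1.1, 6.3]
grip_width: 0.0269
grasp_force: 58.6
clock: 16.7
eef_pos: [0.5379, 0.4267, 0.2539]
tool_rot: [0.707, 0.707, 0.003, 0.0]
ft_force: [-0.2, 0.1, -2.1]
grip_width: 0.0266
grasp_force: 59.4
clock: 17.45
eef_pos: [0.5887, 0.2759, 0.2632]
tool_rot: [0.707, 0.707, -0.001, -0.001]
ft_force: [-0.3, 0.0, -2.1]
grip_width: 0.027
grasp_force: 59.3
```

```bash
python3 -c "
from lib import *
p=camera_params('wrist'); o=state(); d=p['eye']-o['eef_pos']; print(d)
pw=dict(p); pw['eye']=np.array([.4508,.1926,.2663])+d
imw=cv2.imread('pics/r_wrist.png')[:,:,::-1].copy(); ims=cv2.imread('pics/r_scene.png')[:,:,::-1].copy(); imt=cv2.imread('pics/r_top.png')[:,:,::-1].copy()
v=[('w',pw,imw),('s',camera_params('scene'),ims),('t',camera_params('top'),imt)]
sh=mouth(.0285); g=[.6595,.132,.093]
for n,q,im in v: print(n,hullcent(q,sh(g)),blob(dark(im),hullcent(q,sh(g)),15), cv2.contourArea(cv2.convexHull(proj(q,sh(g)).astype(np.float32))))
print(fit(v,dark,g,sh))
im=camera('wrist'); m=cv2.cvtColor(im,cv2.COLOR_RGB2HSV)[:,:,1]<60
top=o['eef_pos']+[0,0,.031]; print('stopper pred',hullcent(p,cyl(top[:2],.0135,top[2]-1e-4,top[2])))
im4=cv2.imread('pics/w4.png')[:,:,::-1].copy(); b=blob(red(im4),[285,325],20); print('done',b,np.argwhere(red(im4)).min(0),np.argwhere(red(im4)).max(0))
cv2.imwrite('pics/w6.png',im[:,:,::-1]); print(im[320:330:9,285])
"
```

```text
t 17.45 tcp [0.5887 0.2759 0.2632] R [[-0.001, 1.0, -0.001], [1.0, 0.001, -0.003]] F [-0.3  0.  -2.1] w 0.027 g 59.3 q [0.44 0.56 0.5  1.52 0.   2.01]
[-9.78043012e-05  7.33967424e-02  1.19935037e-01]
w [489.45221185 251.88310473] (np.float64(1.286042450863275), array([488.27905812, 251.35621242]), np.int32(1996)) 2154.862328267889
s [326.06711767 247.96719821] (np.float64(0.424124914332998), array([325.64312268, 247.97769517]), np.int32(269)) 310.76158253639005
t [229.5149977  132.50170942] (np.float64(0.5610152012253496), array([229.75987842, 131.99696049]), np.int32(329)) 365.897085600649
(array([0.65945586, 0.13168392, 0.09133256]), ['w', 's', 't'], np.float64(0.6983669162233355))
stopper pred [283.60564991 341.94161859]
done (np.float64(3.311799520116403), array([282.83292383, 327.5043556 ]), np.int32(4477)) [149 244] [362 384]
[[124 116 110]
 [116 109 105]]
```

View pics/w6.png

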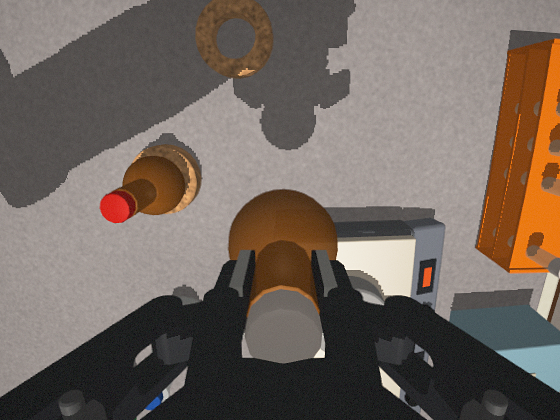

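The white stopper (285,325) and bulb show in the hand exactly where flask_done's did, and the ring stayed behind at (235,38). I lower it into block_100.

```bash
python3 -m creep '0 -.3 .15 0 0; 0 -.6 .3 0 0; 0 -.953 .47 0 0; 0 -.953 .47 .2 0; 0 -.953 .47 .4 0; 0 -.953 .47 .5 0; 0 -.953 .47 .55 0; 0 -.953 .47 .58 0; 0 -.953 .47 .58 0; 0 -.953 .47 .58 0'
```

```text
clock: 18.75
eef_pos: [0.6606, 0.1332, 0.1793]
tool_rot: [0.707, 0.708, 0.001, 0.001]
ft_force: [-0.2, 1.1, -1.0]
grip_width: 0.0268
grasp_force: 59.6
```

```bash
python3 -m creep '0 -.002 -.008 .03 0; 0 -.002 -.008 .06 0; 0 -.002 -.008 .08 0; 0 -.002 -.008 .095 0;0 -.002 -.008 .095 0' && python3 -m creep '0 0 0 .008 0; 0 0 0 .008 0'
```

```text
clock: 19.38
eef_pos: [0.6587, 0.1326, 0.1635]
tool_rot: [0.707, 0.707, -0.0, -0.0]
ft_force: [-0.1, 0.1, -1.5]
grip_width: 0.0265
grasp_force: 59.6
clock: 19.62
eef_pos: [0.6589, 0.1327, 0.1628]
tool_rot: [0.707, 0.707, 0.0, 0.0]
ft_force: [-0.3, -0.3, -2.1]
grip_width: 0.0268
grasp_force: 59.6
```

```bash
python3 -m creep '0 0 0 .007 0; 0 0 0 .007 0' && python3 -m creep '0 0 0 .007 0; 0 0 0 .007 0'
```

```text
clock: 19.88
eef_pos: [0.6592, 0.1328, 0.1622]
tool_rot: [0.707, 0.707, 0.001, 0.0]
ft_force: [0.2, 0.5, -0.1]
grip_width: 0.0265
grasp_force: 59.9
clock: 20.12
eef_pos: [0.6594, 0.1328, 0.1619]
tool_rot: [0.707, 0.707, 0.001, 0.001]
ft_force: [0.3, -0.1, 4.4]
grip_width: 0.0268
grasp_force: 60.4
```

Seated, with +4 N at the expected height. I release, rise and measure the two remaining flasks on the way.

```bash
python3 -m creep '.45 0 0 0 0;.45 0 0 0 0;.7 0 0 0 0;.7 0 0 0 0;.7 0 0 -.2 0;.7 0 0 -.5 0;.7 0 0 -.9 0;.7 0 0 -1 0;.7 0 0 -1 0' && python3 -m creep '.7 -.4 -.3 0 0;.7 -.8 -.5 0 0;.7 -1 -.7 0 0' && python3 -m creep '.7 -.4 -.3 0 0;.7 -.8 -.5 0 0;.7 -1 -.635 0 0;.7 -1 -.635 0 0;.7 -1 -.635 0 0'; python3 -c "
from lib import *
state(); pickle.dump([('w7',*shot('wrist','w7'))],open('v7.pkl','wb'))
print([(np.round(d['at'],4),d['conf']) for d in spot_point('flask_50','wrist')])"
python3 -m creep '.7 -.4 0 0 0;.7 -.8 -.03 0 0;.7 -1 -.06 0 0;.7 -1 -.06 0 0;.7 -1 -.06 0 0'
python3 -c "
from lib import *
state(); pickle.dump([('w8',*shot('wrist','w8'))],open('v8.pkl','wb'))
print([(np.round(d['at'],4),d['conf']) for d in spot_point('flask_50','wrist')])
v=sum([pickle.load(open(f'v{i}.pkl','rb')) for i in (1,2,7,8)],[])
for n,g in [('250',[.45,-.242,.154]),('50',[.458,-.08,.12])]:
  print(n,fit(v,white,g,stop,20))
  for k,p,im in v: print(k,hullcent(p,stop(g)),blob(white(im),hullcent(p,stop(g)),20))
"
```

```text
clock: 21.25
eef_pos: [0.6596, 0.1328, 0.3126]
tool_rot: [0.707, 0.707, 0.002, 0.001]
ft_force: [-0.4, 0.4, -0.2]
grip_width: 0.0596
grasp_force: 0.0
clock: 21.62
eef_pos: [0.5522, -0.0191, 0.3079]
tool_rot: [0.707, 0.707, -0.002, -0.001]
ft_force: [-0.7, -1.1, 1.5]
grip_width: 0.0595
grasp_force: 0.0
clock: 22.25
eef_pos: [0.4585, -0.1673, 0.3094]
tool_rot: [0.707, 0.707, -0.0, -0.001]
ft_force: [1.1, -0.4, 0.0]
grip_width: 0.0601
grasp_force: 0.0
t 22.25 tcp [ 0.4585 -0.1673  0.3094] R [[-0.0, 1.0, 0.001], [1.0, 0.0, -0.002]] F [ 1.1 -0.4  0. ] w 0.0601 g 0.0 q [-0.35  0.2   0.1   1.47  0.    1.22]
[(array([ 0.3056, -0.2052,  0.002 ]), 0.9), (array([ 0.4513, -0.2412,  0.0124]), 0.83), (array([ 0.453 , -0.0818,  0.0097]), 0.79), (array([ 0.6074, -0.29  , -0.0025]), 0.71), (array([ 3.424e-01, -1.310e-02, -1.000e-04]), 0.71), (array([ 3.364e-01, -9.820e-02, -1.000e-04]), 0.67)]
clock: 22.98
eef_pos: [0.4507, -0.3162, 0.3101]
tool_rot: [0.706, 0.708, 0.0, -0.001]
ft_force: [0.1, -0.3, 0.4]
grip_width: 0.0594
grasp_force: 0.0
t 22.98 tcp [ 0.4507 -0.3162  0.3101] R [[-0.003, 1.0, 0.001]
[... 709 characters left out ...]
32891] None
w7 [274.6599271  271.86587129] (np.float64(3.2782375397984245), array([274.056, 275.088]), np.int32(500))
w8 [282.75055053 111.19607176] None
50 (array([ 0.45787036, -0.08009176,  0.12564069]), ['w1', 'w2'], np.float64(0.0036822809644831977))
w1 [240.06601443 172.35675585] (np.float64(1.238716037594886), array([239.30946292, 173.33759591]), np.int32(391))
scene [246.95917739 185.46963136] (np.float64(1.4848856631711131), array([246.34, 184.12]), np.int32(50))
top [310.49832448 210.96106052] None
w2 [244.14746361 288.11214947] (np.float64(2.4577708215832694), array([243.55072464, 290.49637681]), np.int32(276))
w7 [283.15765974  96.56518271] None
w8 [292.94138251 -84.2282273 ] None
```

View pics/w8.png

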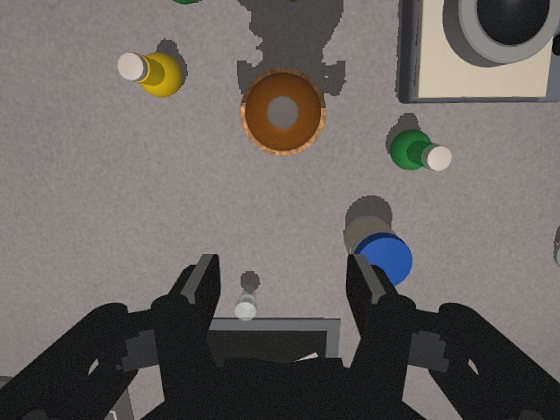

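flask_250's stopper is seen nearly end-on at (282,112). The jar lid is at (384,260) and the green look-alike at (425,155). Where only the top face is bright, I refit with a disc model.

```bash
python3 -c "
from lib import *
v=sum([pickle.load(open(f'v{i}.pkl','rb')) for i in (1,2,7,8)],[]); V={k:(p,im) for k,p,im in v}
disc=mouth(.0135)
def go(g,ws,shad):
  ob=[(V[k][0],blob(white(V[k][1]),hullcent(V[k][0],disc(g)),12)[1]) for k in ws]
  p,im=V[shad]; b=blob(cv2.cvtColor(im,cv2.COLOR_RGB2HSV)[:,:,1]<70,hullcent(p,disc(g)),12); ob.append((p,b[1])); print(b)
  s=least_squares(lambda P:np.concatenate([hullcent(p,disc(P))-uv for p,uv in ob]),g,x_scale=.01,diff_step=1e-3); print(np.round(s.x,4),np.round(s.fun,1))
  s=least_squares(lambda P:hullcent(p,disc([*P,g[2]]))-b[1],g[:2],x_scale=.01,diff_step=1e-3); print('shad only',np.round(s.x,4))
go([.45,-.24,.154],['w1','w7'],'w8')
go([.458,-.08,.12],['w1','w2'],'w7')
"
```

```text
(np.float64(3.232075913947962), array([282.09493671, 111.84303797]), np.int32(790))
[ 0.4496 -0.2425  0.1532] [-0.2  0.   0.  -0.1  0.1  0. ]
shad only [ 0.4495 -0.2425]
(np.float64(0.6700983486846948), array([282.56202144,  96.86830015]), np.int32(653))
[ 0.4576 -0.0803  0.1189] [-0.1 -0.1 -0.2 -0.   0.2  0.1]
shad only [ 0.4575 -0.0803]
```

```bash
python3 -m creep '.7 .3 -.008 0 0;.7 .491 -.008 .1 0;.7 .491 -.008 .4 0;.7 .491 -.008 .73 0;.7 .491 -.008 .73 0;.7 .491 -.008 .73 0'
```

```text
clock: 23.82
eef_pos: [0.4499, -0.2438, 0.2031]
tool_rot: [0.706, 0.708, 0.0, 0.001]
ft_force: [0.0, -0.4, 0.3]
grip_width: 0.0599
grasp_force: 0.0
```

```bash
python3 -m creep '.7 .008 0 .2 0; .7 .008 0 .4 0; .7 .008 0 .514 0; .7 .008 0 .514 0; 0 .008 0 .514 0; 0 .008 0 .514 0; 0 .008 0 .514 0; 0 .008 0 .514 0; 0 .008 0 .514 0; 0 .008 0 .514 0' && python3 -m creep '0 0 0 -.03 0;0 0 0 -.1 0; 0 0 0 -.3 0; 0 0 0 -.6 0; 0 0 0 -.9 0;0 0 0 -.9 0;0 0 0 -.9 0'; python3 -c "
from lib import *
o=state(); p,im=shot('wrist','w9')"
```

```text
clock: 25.08
eef_pos: [0.45, -0.2434, 0.1259]
tool_rot: [0.707, 0.707, 0.001, 0.002]
ft_force: [-1.1, 1.1, 6.5]
grip_width: 0.0265
grasp_force: 58.6
clock: 25.95
eef_pos: [0.4483, -0.2424, 0.2584]
tool_rot: [0.707, 0.707, -0.0, -0.001]
ft_force: [-0.0, 0.2, -2.5]
grip_width: 0.0268
grasp_force: 59.7
t 25.95 tcp [ 0.4483 -0.2424  0.2584] R [[-0.001, 1.0, 0.001], [1.0, 0.001, -0.001]] F [-0.   0.2 -2.5] w 0.0268 g 59.7 q [-0.5   0.26  0.04  1.36  0.    1.07]
```

View pics/w9.png

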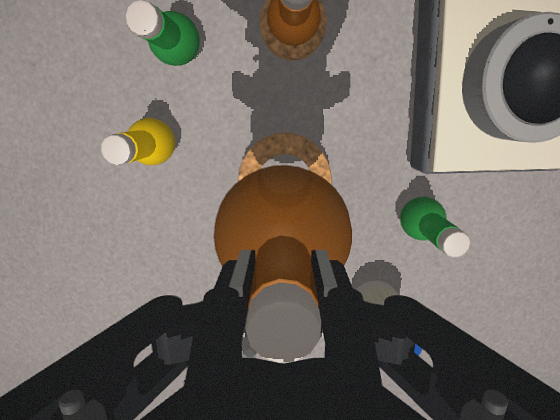

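The 250 flask hangs straight, with its stopper at (285,320), and its ring stayed on the table at (285,160). I carry it to block_250.

```bash
python3 -m creep '0 .15 .3 0 0;0 .3 .6 0 0; 0 .5 1 0 0' && python3 -m creep '0 .1 .2 0 0;0 .196 .4 0 0; 0 .196 .47 0 0; 0 .196 .47 .2 0; 0 .196 .47 .3 0; 0 .196 .47 .35 0; 0 .196 .47 .35 0; 0 .196 .47 .35 0'
```

```text
clock: 26.38
eef_pos: [0.5945, -0.1693, 0.257]
tool_rot: [0.707, 0.707, -0.001, -0.002]
ft_force: [0.3, 0.0, -1.7]
grip_width: 0.0263
grasp_force: 60.0
clock: 27.38
eef_pos: [0.6655, -0.1403, 0.2077]
tool_rot: [0.707, 0.707, 0.001, 0.001]
ft_force: [0.0, -0.3, -1.7]
grip_width: 0.0268
grasp_force: 60.0
```

```bash
python3 -m creep '0 .015 .023 0 0;0 .015 .023 .03 0;0 .015 .023 .06 0; 0 .015 .023 .09 0; 0 .015 .023 .11 0; 0 .015 .023 .12 0; 0 .015 .023 .12 0;0 .015 .023 .12 0'
```

```text
clock: 28.38
eef_pos: [0.6687, -0.1379, 0.1887]
tool_rot: [0.707, 0.707, 0.0, 0.0]
ft_force: [-0.6, 0.7, -1.8]
grip_width: 0.027
grasp_force: 60.1
```

```bash
python3 -m creep '0 0 .003 .007 0; 0 0 .003 .012 0; 0 0 .003 .012 0' && python3 -m creep '0 0 0 .007 0; 0 0 0 .007 0' && python3 -m creep '0 0 0 .006 0; 0 0 0 .006 0'
```

```text
clock: 28.75
eef_pos: [0.669, -0.1379, 0.1866]
tool_rot: [0.707, 0.707, -0.0, -0.0]
ft_force: [-1.0, 0.2, -1.7]
grip_width: 0.0267
grasp_force: 60.1
clock: 29.0
eef_pos: [0.6693, -0.138, 0.1861]
tool_rot: [0.707, 0.707, 0.0, 0.0]
ft_force: [0.2, 0.3, -0.0]
grip_width: 0.0266
grasp_force: 60.4
clock: 29.25
eef_pos: [0.6694, -0.1381, 0.1857]
tool_rot: [0.707, 0.707, 0.0, 0.001]
ft_force: [-0.2, -1.1, 3.3]
grip_width: 0.027
grasp_force: 60.8
```

Seated. I release and go for flask_50.

```bash
python3 -m creep '.45 0 0 0 0;.45 0 0 0 0;.7 0 0 0 0;.7 0 0 0 0;.7 0 0 -.2 0;.7 0 0 -.5 0;.7 0 0 -.9 0;.7 0 0 -.9 0;.7 0 0 -.9 0' && python3 -m creep '.7 .1 -.4 0 0;.7 .2 -.8 0 0;.7 .3 -1 .2 0' && python3 -m creep '.7 .085 -.2 .3 0;.7 .085 -.412 .6 0;.7 .085 -.412 .8 0;.7 .085 -.412 .8 0;.7 .085 -.412 .8 0'; python3 -c "
from lib import *
state()"
```

```text
clock: 30.38
eef_pos: [0.6691, -0.1379, 0.3197]
tool_rot: [0.707, 0.707, 0.0, 0.0]
ft_force: [-0.7, -0.4, -0.3]
grip_width: 0.0598
grasp_force: 0.0
clock: 30.75
eef_pos: [0.5166, -0.0927, 0.2896]
tool_rot: [0.707, 0.707, 0.0, 0.0]
ft_force: [1.9, -0.8, -1.1]
grip_width: 0.0597
grasp_force: 0.0
clock: 31.38
eef_pos: [0.4576, -0.0804, 0.1701]
tool_rot: [0.707, 0.707, 0.0, 0.0]
ft_force: [0.0, 0.3, 0.2]
grip_width: 0.0601
grasp_force: 0.0
t 31.38 tcp [ 0.4576 -0.0804  0.1701] R [[-0.001, 1.0, -0.0], [1.0, 0.001, 0.0]] F [0.  0.3 0.2] w 0.0601 g 0.0 q [-0.17  0.23 -0.24  1.11 -0.    1.4 ]
```

```bash
python3 -m creep '.7 0 0 .2 0; .7 0 0 .4 0; .7 0 0 .517 0; .7 0 0 .517 0; 0 0 0 .517 0; 0 0 0 .517 0; 0 0 0 .517 0; 0 0 0 .517 0; 0 0 0 .517 0; 0 0 0 .517 0' && python3 -m creep '0 0 0 -.03 0;0 0 0 -.1 0; 0 0 0 -.3 0; 0 0 0 -.6 0; 0 0 0 -1 0;0 0 0 -1 0;0 0 0 -1 0'; python3 -c "
from lib import *
o=state(); p,im=shot('wrist','w10')"
```

```text
clock: 32.62
eef_pos: [0.4584, -0.0806, 0.0935]
tool_rot: [0.707, 0.707, 0.001, 0.001]
ft_force: [0.7, -0.0, 5.4]
grip_width: 0.0268
grasp_force: 58.7
clock: 33.5
eef_pos: [0.4567, -0.0802, 0.2421]
tool_rot: [0.707, 0.707, -0.0, -0.0]
ft_force: [0.2, 0.2, -1.9]
grip_width: 0.0266
grasp_force: 59.3
t 33.5 tcp [ 0.4567 -0.0802  0.2421] R [[-0.001, 1.0, 0.0], [1.0, 0.001, -0.0]] F [ 0.2  0.2 -1.9] w 0.0266 g 59.3 q [-0.17  0.17 -0.11  1.29  0.    1.4 ]
```

View pics/w10.png

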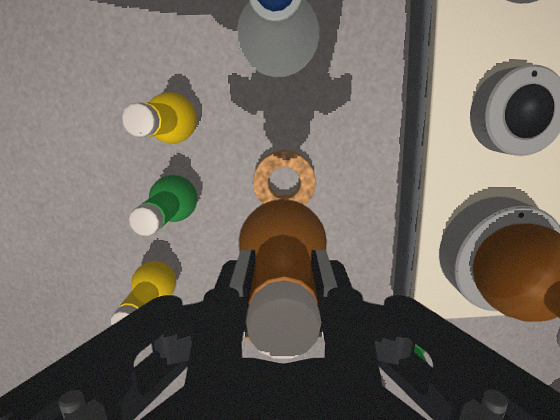

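flask_50 hangs straight at (283,315), its ring stayed at (284,178), and the 50 well is empty at (530,111). I carry it there.

```bash
python3 -m creep '0 .15 .3 0 0;0 .25 .6 0 0; 0 .3 1 0 0' && python3 -m creep '0 .1 .2 0 0;0 .215 .385 0 0; 0 .215 .385 0 0; 0 .215 .385 .2 0; 0 .215 .385 .35 0; 0 .215 .385 .4 0; 0 .215 .385 .43 0; 0 .215 .385 .43 0;0 .215 .385 .43 0'
```

```text
clock: 33.92
eef_pos: [0.6069, -0.0343, 0.2403]
tool_rot: [0.706, 0.708, -0.001, -0.002]
ft_force: [0.9, -0.4, -0.7]
grip_width: 0.0268
grasp_force: 59.5
clock: 35.05
eef_pos: [0.6653, -0.0029, 0.1788]
tool_rot: [0.707, 0.707, 0.001, 0.001]
ft_force: [0.1, 0.5, -1.5]
grip_width: 0.0264
grasp_force: 59.7
```

```bash
python3 -m creep '0 0 -.005 .04 0;0 0 -.005 .08 0;0 0 -.005 .11 0; 0 0 -.005 .13 0; 0 0 -.005 .145 0; 0 0 -.005 .145 0;0 0 -.005 .145 0' && python3 -m creep '0 0 0 .007 0; 0 0 0 .012 0; 0 0 0 .012 0'
```

```text
clock: 35.92
eef_pos: [0.6642, -0.0029, 0.1561]
tool_rot: [0.707, 0.707, 0.0, 0.0]
ft_force: [0.8, -0.6, -1.0]
grip_width: 0.0266
grasp_force: 59.7
clock: 36.3
eef_pos: [0.6642, -0.0029, 0.1544]
tool_rot: [0.707, 0.707, 0.0, 0.0]
ft_force: [-0.2, 0.5, -0.1]
grip_width: 0.0262
grasp_force: 59.7
```

```bash
python3 -m creep '0 0 0 .007 0; 0 0 0 .007 0' && python3 -m creep '0 0 0 .006 0; 0 0 0 .006 0'
```

```text
clock: 36.55
eef_pos: [0.6645, -0.0029, 0.1539]
tool_rot: [0.707, 0.707, 0.001, 0.001]
ft_force: [-0.8, -0.2, 3.1]
grip_width: 0.0266
grasp_force: 60.1
clock: 36.8
eef_pos: [0.6646, -0.0029, 0.1537]
tool_rot: [0.707, 0.707, 0.001, 0.001]
ft_force: [-1.0, 0.3, 5.7]
grip_width: 0.0263
grasp_force: 60.6
```

Seated. I release, raise, back away and check everything.

```bash
python3 -m creep '.45 0 0 0 0;.45 0 0 0 0;.6 0 0 0 0;.6 0 0 0 0;.6 0 0 -.2 0;.6 0 0 -.5 0;.6 0 0 -.9 0;.6 0 0 -1 0;.6 0 0 -1 0' && python3 -m creep '.6 0 -.4 0 0;.6 0 -.8 0 0;.6 0 -1 -.3 0;.6 0 -1 -.3 0' && python3 -m creep '.6 -.2 -.4 0 0;.6 -.3 -.8 0 0;.6 -.4 -1 0 0;.6 -.4 -1 0 0'; python3 -c "
from lib import *
s=shot('scene','s_end'); t=shot('top','t_end')
v=[('s',*s),('t',*t)]
P={'250':(white,[.6694,-.138,.214],stop),'100':(white,[.6595,.1317,.193],stop),'50':(white,[.6644,-.0029,.18],stop),'done':(red,[.449,.274,.133],stop)}
for k,(m,g,sh) in P.items():
  for n,p,im in v: print(k,n,np.round(hullcent(p,sh(g)),1),np.round(hullcent(p,mouth(.0135)(g)),1),blob(m(im),hullcent(p,sh(g)),15))
for n in ['scene','top']:
  for x in ['flask_50','conical','jar']: print(n,x,[np.round(d['at'],3).tolist() for d in spot_point(x,n)])
cv2.imwrite('pics/end.png',np.vstack([cv2.resize(s[1][130:330,80:480],(560,280)),cv2.resize(t[1][80:300,80:480],(560,308))])[:,:,::-1])
state()"
```

```text
clock: 37.92
eef_pos: [0.6649, -0.0028, 0.3042]
tool_rot: [0.707, 0.707, 0.001, 0.001]
ft_force: [-0.3, -0.1, -0.4]
grip_width: 0.0515
grasp_force: 0.0
clock: 38.42
eef_pos: [0.5121, -0.003, 0.3488]
tool_rot: [0.707, 0.707, 0.001, 0.001]
ft_force: [1.7, 0.5, -0.5]
grip_width: 0.0514
grasp_force: 0.0
clock: 38.92
eef_pos: [0.3627, -0.0638, 0.3466]
tool_rot: [0.708, 0.707, -0.0, -0.0]
ft_force: [0.7, -0.4, 0.1]
grip_width: 0.0514
grasp_force: 0.0
250 s [218.3 223.8] [218.1 222. ] (np.float64(1.6378146113737897), array([217.43023256, 222.38372093]), np.int32(86))
250 t [338.9 117.7] [339.3 116.8] None
100 s [329.3 226. ] [329.5 224.2] (np.float64(1.0523101274788318), array([329.20253165, 224.91139241]), np.int32(79))
100 t [225.1 121.8] [224.7 121. ] None
50 s [274.4 230.7] [274.4 229. ] (np.float64(1.0998318367019364), array([273.85  , 229.7125]), np.int32(80))
50 t [281.4 122.6] [281.3 121.8] (np.float64(13.207554086030667), array([278.38444482, 135.42503838]), np.int32(5863))
done s [371.8 180.1] [372.2 178.4] (np.float64(0.45791807298452364), array([371.33333333, 180.18333333]), np.int32(60))
done t [167.5 210.4] [166.8 210.2] (np.float64(1.2998111583187122), array([166.50847458, 209.57627119]), np.int32(59))
scene flask_50 [[0.663, -0.005, 0.078], [0.67, -0.138, 0.072], [0.303, -0.2, -0.001], [0.66, 0.129, 0.075], [0.343, -0.016, -0.002], [0.338, -0.098, 0.0], [0.612, -0.285, -0.003]]
scene conical [[0.453, 0.071, 0.001], [0.66, 0.127, 0.072]]
scene jar [[0.565, -0.412, -0.001]]
top flask_50 [[0.668, -0.004, 0.076], [0.67, -0.141, 0.074], [0.66, 0.131, 0.075], [0.609, -0.287, -0.005], [0.348, -0.011, 0.001]]
top conical [[0.448, 0.065, -0.002]]
top jar [[0.568, -0.413, 0.001]]
t 39.33 tcp [ 0.3648 -0.0629  0.3468] R [[-0.002, 1.0, 0.0], [1.0, 0.002, -0.001]] F [-0.3  0.5 -0.6] w 0.0511 g 0.0 q [-0.17 -0.04 -0.07  1.54  0.    1.4 ]
```

View pics/end.png

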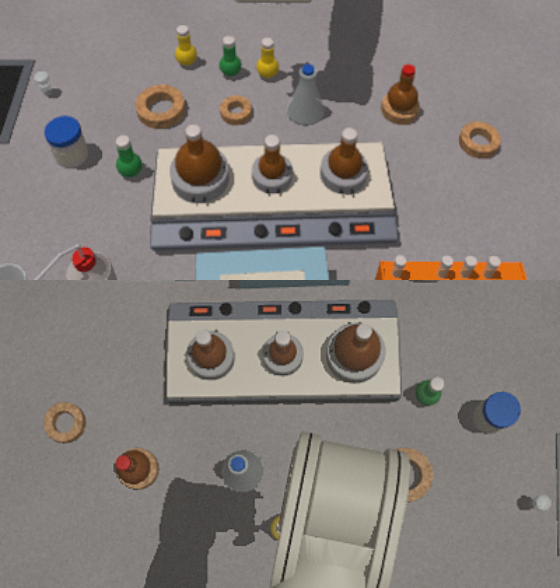

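The final picture shows all three white-stoppered flasks upright in their matching blocks at (197,165), (272,165) and (347,160). The red-stopper flask is in its cork ring at (403,100), and the conical flask and the jar have not moved.

```bash
python3 -c "
from workcell import ticket
print(ticket.job_done())"
```

```text
the job is handed in; nothing more can be done
None
```

The job is handed in: the red-stoppered flask sits in the formerly empty cork ring, the three white-stoppered flasks are seated upright in their matching blocks, the conical flask and jar show no movement in the cameras, and it took about 39 s of the 120 s.

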